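# Clamp a ham mould in the bench press with its star handle

## Task

Set the steel ham mould upright on the bed of the blue bench press, between the two low rails and with its white lid facing the red pad, and let go of it. Then wind the press shut with its six-spoked star handle only, pushing spoke after spoke towards the mould, until the mould is firmly clamped with at least 12 N, never squeezing it with more than 60 N on the way, and leave it clamped. Leave the other things on the table where they are.

Things in the scene. Friction and masses are not known exactly. Their poses are not given: they have to be found in the camera images.
- press: Blue bench press, fixed. Origin on the table top; y runs from end stop (-y) to drive housing (+y), x away from the star's side, z up. Bed 130 x 400 mm, top at z 20 mm. Stop face at y -150, its top at z 95. Two low rails along y, 66 mm apart inside, 12 wide, y -150 to -35, top at z 34. Housing x -50 to 50, y 60 to 200, top at z 175. The pad's centre line is at z 55 (mm)
- bed (a point): Point on the bed's top surface (z 20 mm in the press frame), midway between the rails, 50 mm from the end stop's face; axes as those of the press. A mould seated against the end stop has its origin here.
- star_hub (a point): Centre of the star handle, at press x -115, y 130, z 140 mm; press axes (they do not turn). The star turns about x in the y-z plane. Six 12 mm thick spokes every 60 degrees, each ending in a black ball 28 mm in diameter centred 115 mm from the hub's centre; hub 52 mm in diameter, 65 mm off the housing's side.
- star (a joint): Turn of the star, rad; 0.4 to 1 at start. At multiples of pi/3 a spoke points straight up. Grows as the top spoke is pushed to press -y, closing the press: the spoke up at 0 has its ball at y -115 sin q, z 115 cos q mm from the hub. Ram 18 mm per rad. Needs 0.45 N m (friction) unloaded, plus 0.018 N m per N of clamping (35 N: 1.08 N m); left alone it stays, or backs off to 25 N of clamping.
- ram: Square steel ram carrying a red 50 x 50 mm pad at its -y end; slides to press -y. Press axes; origin on its centre line, the pad's free face is 20 mm from it in +y. At star value 0 that face is 170 mm from the end stop, then 18 mm nearer per rad. The pad sits on a stiff spring: 10 N per mm, 12 mm at most.
- mould: Loose steel ham mould, box 60 (x) x 100 (y) x 70 (z) mm, 0.5 to 0.8 kg. Origin: centre of its underside, z up. A white lid, 50 x 58 mm, stands out of its +y end by 4 to 24 mm, depending on the filling: it differs each time, is not measured and does not give. Starts on the table at the robot's right, +y roughly to the robot's left; grip it across its 60 mm from above.
- mould_lid_end (a point): Centre of the mould's lid end: 50 mm in +y and 35 mm up from the mould's origin.
- pepper_jar: Jar, 48 mm in diameter, 90 mm tall; bystander.
- oil_bottle: Amber bottle, 60 mm in diameter, 190 mm tall; bystander.
- steel_cup: Open steel cup, 74 mm in diameter, 70 mm tall; bystander.
- ring_mould: Steel ring mould, 80 mm in diameter, 45 mm tall, standing on the table; bystander.
- spare_tin: Flat aluminium tin with a dark lid, 79 x 114 x 64 mm; bystander.
- spatula: Spatula lying on the red-brown cutting board; bystander.
Mind the look-alikes: they are no part of the job. What is shaped like the mould but green or turquoise is not meant.

How it is judged:
On the way, in this order (a step that is already met when the one before it is completed fails the run):
1. the mould stands on the bed between the rails, lid towards the red pad, let go, not yet clamped (x of mould in the frame of press between -0.006 and 0.006 m and z of mould in the frame of press between 0.015 and 0.024 m and y of mould in the frame of press between -0.11 and -0.06 m and angle between mould's own z axis and vertical below 0.08 rad and y of mould_lid_end in the frame of press above -0.07 m and contact force between each of the arm, the fingers and mould below 0.1 N and contact force between ram and mould below 1 N), for 0.2 s.
2. the ram clamps the mould with more than 12 N (contact force between ram and mould above 12 N), for 0.2 s.
At the end, for the whole second after the job is handed in: The mould stands upright on the bed between the rails (within 6 mm of the centre line, flat to 0.08 rad) with its lid towards the red pad, at rest, clamped by the ram with 12 to 60 N, and the star handle stands still (x of mould in the frame of press between -0.006 and 0.006 m and z of mould in the frame of press between 0.015 and 0.024 m and y of mould in the frame of press between -0.11 and -0.06 m and angle between mould's own z axis and vertical below 0.08 rad and y of mould_lid_end in the frame of press above -0.07 m and contact force between ram and mould between 12 and 60 N and linear speed of mould below 0.01 m/s and velocity of joint star between -0.1 and 0.1 rad/s); the robot touches nothing.
It fails at once if the mould is squeezed by the ram with more than 60 N (contact force between ram and mould above 60 N).
It fails at once if the robot pushes the ram itself instead of the star handle (contact force between any of the arm, the fingers and ram above 10 N).
It fails at once if a bystander is moved by more than 30 mm (distance of any of pepper_jar, oil_bottle, steel_cup, ring_mould, spare_tin, spatula from where it was at the start of the episode above 0.03 m).
It also fails if it takes over 72 s, if anything falls off the work surface, if the arm or the gripper's body presses on something with over 40 N, if the wrist force passes 120 N, or if a joint passes its speed limit or range.

## Robot

A 6-joint arm with a two-finger parallel gripper is mounted at the origin on the work surface. World frame = base frame: x ahead of the robot, y to its left, z up, the work surface at z = 0. Lengths are in m, angles in rad, forces in N, time in s.
With the tool pointing down it reaches from about 0.275 to 0.725 m from the base axis. Payload 5.6 kg.
Tool frame: the origin (TCP) lies where the fingers leave the gripper's body, on its centre line; the fingertips stand finger_overhang ahead of it and the grasp point (between the pads) lies 54 mm ahead of it (finger_overhang is the distance from the TCP to the fingertips, in m); z points along the fingers, y is the direction in which the jaws open and shut (so a half turn about z gives the same grasp; the last joint's range is limited). The gripper opens to 85 mm and grips with 20 to 120 N. Pads are 22 mm wide; open, the fingers measure 114 mm over their backs; the gripper's body (76 mm by 85 mm) begins 54 mm behind the grasp point. The pads swing forward as they close: fully open they stand 13 mm farther back than shut.
Start: joints at [-0.909, 0.255, 0.108, 0, -1.424, -0.285], TCP at [0.202, -0.511, 0.304] pointing down, gripper open.
Joint ranges: [-2.95, 2.95], [-1.21, 1.97], [-1.09, 1.5], [-2.87, 1.71], [-2.94, -0.07], [-3.05, 3.05]. Speed limits (rad/s): [2.57, 2.57, 3.14, 3.14, 3.14, 3.14].

## Interface

Orientations are given as a 3x3 rotation matrix whose columns are the frame's x, y, z axes.
In Python, from station import * gives the robot as it stands.
- The arm moves only by the shell command python3 -m creep 'ROWS' [FORCE]. ROWS is text: rows parted by semicolons, each of 5 numbers parted by spaces: the shift along the tool's x, y, z each as a share of 0.75 m, from -1 to 1, then the turn about the tool's z as a share of 60 degrees, from -1 to 1, then the opening, from 0 (shut) to 1 (fully open). In form: tx ty tz twist grip; .... A call has 1 to 5 rows; each row is the pose to reach, as a shift and turn from the pose commanded when the call began, along the tool's axes at that moment; what a row does not reach only later rows make up. A row lasts 1/10 s, in which the tool goes at most 50 mm and 8.59 degrees, less where a joint would pass 70% of its speed; a pose out of reach is approached as far as the arm can. A call with a number of a shift or a turn outside -1 to 1 is refused whole. A call with a gripper value outside its range is refused whole. The fingers move at their own pace and stop on an object; FORCE is the grip in N (left out, the last holds). Time passes only in rows, so rows that repeat a pose let the fingers close. It gives the time, the measured TCP pose, the force and the opening at its end, in the units of the state.
- get_state(): the state, without advancing time (a new reading comes with each control period).
- get_image(name): name is "side" or "top"; returns (picture, depth): 400x640x3 uint8, red, green, blue; 400x640 float32, m along the optical axis (not along the pixel's ray), 0 where there is no reading.
- get_calibration(name): a dict with "camera_matrix" (3x3 intrinsics, pixels), "R" (3x3) and "t" (3): a world point X has camera coordinates R X + t. Camera axes: x right, y down, z forward; pixel columns grow to the right and rows downward; lengths in m; the calibration is good to about 2 mm. A picture is of the moment at which its call begins. get_calibration takes no time and is no camera call.
- hand_in(): hands the job in, once; it reports no verdict.
Trained networks look in the newest picture that a camera, given by its name, has taken for a name from the list of things; names that differ only in an ending like _2 or _b are one class to them, and where a whole thing is asked for, a point or a joint stands for the part that bears it (a point fixed in the world has none). Each returns a list of dicts, best first, with "confidence" (0 to 1); they miss things now and then, are a little off and sometimes report something else, mostly with a low value. They report only what shows in the picture. A call takes as long as a camera call. They do not tell look-alikes from the thing itself.
- search_frame(camera, thing): "extent" ([left, top, width, height] as shares, 0 to 1, of the picture: columns of its width, rows of its height, round what is visible of it).
- outline_of(camera, thing): "pixels" (400x640 bool, what is visible of it) and "extent" ([left, top, width, height] as shares, 0 to 1, of the picture: columns of its width, rows of its height, round what is visible of it).
- mark_of(camera, thing): "xy" ([column, row] as shares, 0 to 1, of the picture: columns of its width, rows of its height: a listed point, or the origin of a listed thing).
The state is a dict: "time": time; "joint_pos": joint angles; "qd": joint speeds; "joint_torque": joint torques, N m; "ee_pos": TCP position; "ee_rot": TCP orientation; "force": force on the tool from outside, world axes, zero at the start; "moment": the same for the moment, N m; "gripper_width": finger opening in m.
Only numpy, scipy, OpenCV 4.12 (cv2) and the standard library are available. Lean on these libraries where they do the work, as an engineer would, in place of code of your own. Each camera call takes 0.05 s, during which the arm holds its last target. There are 200 camera calls.

## Working session

There is one attempt and no reset: what is moved stays moved. The work goes in short steps, Python scripts to look and compute and a shell command to move; the robot and the scene stay as the last step left them, time stands still between calls to the robot, and variables do not carry over. Pictures are saved under pics/ and viewed, on a budget of 10 in all, crops included, one or two more only if the job needs it, and the job is handed in when it is done.

```bash
ls; mkdir -p pics
cat > h.py <<'E'
from station import *
import numpy as np, cv2
def w(cam,d,u,v):
    c=get_calibration(cam);K=np.array(c["camera_matrix"]);R=np.array(c["R"]);t=np.array(c["t"])
    u=np.atleast_1d(u);v=np.atleast_1d(v)
    z=d[v.astype(int),u.astype(int)]
    p=np.stack([(u-K[0,2])/K[0,0]*z,(v-K[1,2])/K[1,1]*z,z],1)
    return (p-t)@R
def proj(cam,X):
    c=get_calibration(cam);p=np.atleast_2d(X)@np.array(c["R"]).T+np.array(c["t"]);p=p@np.array(c["camera_matrix"]).T
    return p[:,:2]/p[:,2:]
E
python3 - <<'E'
from h import *
np.set_printoptions(precision=4,suppress=True)
s=get_state();print(s['time'],s['ee_pos'],s['ee_rot'],s['gripper_width'])
for n in("top","side"):
    im,d=get_image(n);cv2.imwrite(f"pics/{n}0.png",im[:,:,::-1]);np.save(f"{n}0.npy",d)
    for th in("mould","press","ram","bed","star_hub","mould_lid_end"):
        for r in mark_of(n,th)[:3]:
            x=np.array(r["xy"])*[640,400];x=np.clip(x,0,[639,399]);print(n,th,round(r["confidence"],2),x,w(n,d,*x)[0])
    c=get_calibration(n);print("cam",-np.array(c["R"]).T@np.array(c["t"]))
E
```

```text
pics
0.0 [ 0.2023 -0.5111  0.303 ] [[-0.9299 -0.3679 -0.0007]
 [-0.3679  0.9299  0.0018]
 [ 0.      0.0019 -1.    ]] 0.08539920779527013
top mould 0.77 [417.792 222.8  ] [ 0.4654 -0.296   0.0737]
top mould 0.73 [469.12 237.8 ] [ 0.4212 -0.4431  0.0718]
top mould 0.61 [423.808 271.88 ] [ 0.3243 -0.3103  0.0725]
top press 0.94 [301.184 186.   ] [0.5811 0.0454 0.0174]
top ram 0.59 [305.728 187.6  ] [0.5756 0.0313 0.0218]
top ram 0.33 [335.616 187.8  ] [ 0.5747 -0.0598  0.0165]
top ram 0.23 [390.72 152.92] [ 0.6686 -0.2196  0.0868]
top bed 0.65 [330.496 191.   ] [ 0.5649 -0.0441  0.0181]
top star_hub 0.77 [249.216 224.8  ] [0.4617 0.1792 0.1619]
top mould_lid_end 0.92 [404.096 224.2  ] [ 0.4617 -0.2576  0.0664]
top mould_lid_end 0.82 [458.496 246.2  ] [ 0.3965 -0.4175  0.0521]
top mould_lid_end 0.61 [411.904 275.4  ] [ 0.3114 -0.2815  0.0421]
cam [ 0.4453 -0.0357  1.395 ]
side mould 0.85 [288.576 308.32 ] [ 0.3146 -0.3753  0.0704]
side mould 0.66 [340.672 338.88 ] [ 0.418  -0.4927  0.0411]
side mould 0.58 [332.928 288.32 ] [ 0.4489 -0.3581  0.0728]
side press 0.94 [322.688 198.92 ] [0.5693 0.0348 0.016 ]
side ram 0.51 [325.12 191.32] [0.5875 0.0592 0.024 ]
side bed 0.74 [334.592 211.68 ] [ 0.5535 -0.1077  0.097 ]
side mould_lid_end 0.94 [320.  322.2] [ 0.3781 -0.4447  0.0712]
side mould_lid_end 0.83 [325.312 268.68 ] [ 0.4548 -0.2846  0.0689]
side mould_lid_end 0.71 [325.312 190.32 ] [0.5857 0.0532 0.0347]
cam [ 0.1147 -1.1164  1.2296]
```

View pics/top0.png

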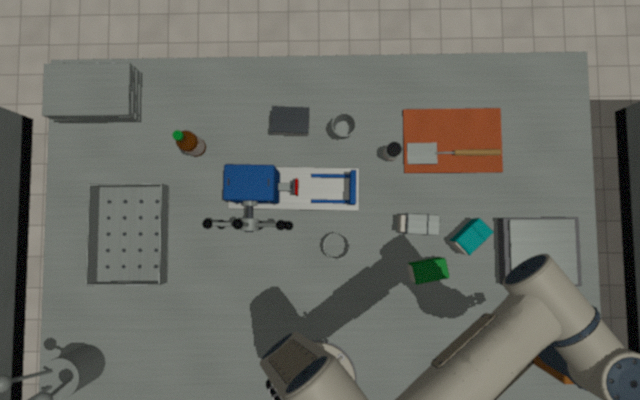

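View pics/side0.png

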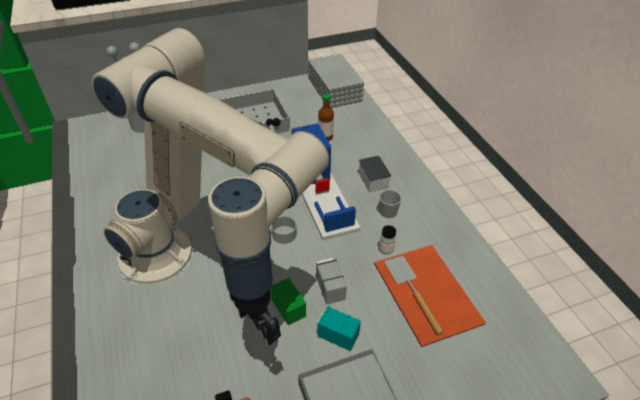

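The top view shows the steel mould at about (418,223) with its white lid at the left end (404,224). The turquoise (470,237) and green (428,270) boxes are the look-alikes. The press has its housing at (250,183), stop at (352,187) and star at (249,224), so its axes roughly match the world's.

```bash
cat >> h.py <<'E'
def cloud(cam,d):
    v,u=np.mgrid[0:400,0:640];return w(cam,d,u.ravel(),v.ravel()).reshape(400,640,3)
def rect(P):
    (c,s,a)=cv2.minAreaRect(P[:,:2].astype(np.float32)*1000);return np.round(c,1),np.round(s,1),round(a,2)
E
python3 - <<'E'
from h import *
np.set_printoptions(precision=4,suppress=True)
d=np.load("top0.npy");P=cloud("top",d);im=cv2.imread("pics/top0.png").astype(int)
b,g,r=im[...,0],im[...,1],im[...,2]
X,Y,Z=P[...,0],P[...,1],P[...,2]
reg=(X>.45)&(X<.68)&(Y>-.15)&(Y<.3)&(d>0)
for nm,lo,hi in(("housing",.165,.185),("bed",.014,.025),("rails",.029,.04),("stop",.085,.1)):
    m=reg&(Z>lo)&(Z<hi); q=P[m];print(nm,m.sum(),rect(q),q.mean(0),np.median(q[:,2]))
blue=reg&(b>r+50); 
m=blue&(Z>.028)&(Z<.04);q=P[m]
for s in(0,1):
    k=q[(q[:,0]>np.median(q[:,0]))==s];f=np.polyfit(k[:,1],k[:,0],1);print("rail",len(k),f,k.min(0),k.max(0))
m=(X>.4)&(X<.52)&(Y>-.37)&(Y<-.22)&(Z>.02)&(d>0)
for lo,hi in((.064,.08),(.03,.064)):
    q=P[m&(Z>lo)&(Z<hi)];print("mould",len(q),rect(q),q.mean(0),q.min(0),q.max(0))
# star balls
m=(X>.4)&(X<.52)&(Y>.0)&(Y<.35)&(Z>.05)&(r+g+b<120);n,l,st,c=cv2.connectedComponentsWithStats(m.astype(np.uint8))
for i in range(1,n):
    if st[i,4]>5:print("ball",st[i,4],P[l==i].mean(0),P[l==i].max(0)[2])
E
```

```text
housing 2017 (array([543.4, 186.4]), array([152.7, 184.8]), 82.59) [0.5692 0.18   0.1746] 0.1747289459766357
bed 2635 (array([575.6,  69. ]), array([400.4, 129.5]), 89.42) [0.5698 0.0133 0.0197] 0.019745133710030314
rails 334 (array([557.8,  40.8]), array([154.2, 299.1]), 11.72) [ 0.569  -0.0282  0.0338] 0.03381236855342594
stop 273 (array([537. ,  81.2]), array([168.7, 398.5]), 0.11) [ 0.5588 -0.0613  0.0936] 0.09391701842416973
rail 77 [0.0295 0.5352] [ 0.5298 -0.0903  0.0286] [0.5368 0.0119 0.0395]
rail 77 [0.0314 0.6123] [ 0.6085 -0.0943  0.0281] [0.6158 0.0117 0.0396]
mould 730 (array([ 464.5, -303.7]), array([111.7,  61.1]), 86.92) [ 0.4636 -0.3068  0.0695] [ 0.4326 -0.3597  0.064 ] [ 0.4971 -0.2481  0.0778]
mould 99 (array([ 464. , -303.6]), array([113.3,  60.6]), 87.12) [ 0.4656 -0.2661  0.0557] [ 0.4327 -0.3591  0.0311] [ 0.495  -0.2465  0.064 ]
ball 62 [0.4666 0.2842 0.1994] 0.20870393702104753
ball 78 [0.4644 0.1918 0.2636] 0.27054957028012583
ball 103 [0.4609 0.0833 0.1764] 0.22353017414688034
```

```bash
python3 -c "
import cv2
im=cv2.imread('pics/top0.png')[140:250,190:450];cv2.imwrite('pics/crop0.png',cv2.resize(im,None,fx=3,fy=3,interpolation=cv2.INTER_CUBIC))"
```

```text
(no output)
```

View pics/crop0.png

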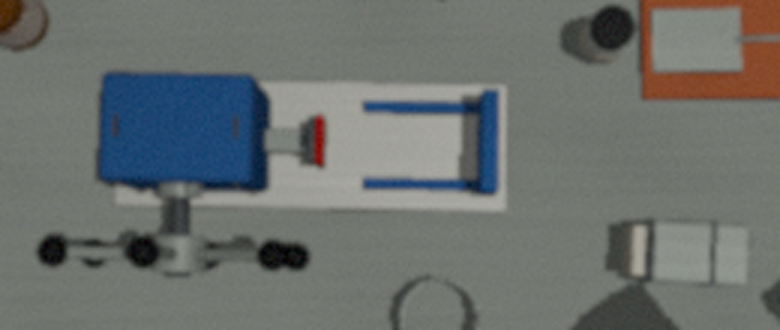

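The crop agrees: open white lid end faces the press, and the press yaw is a few hundredths of a radian. I'll refine the yaws and prepare a helper that works out the moves.

```bash
cat >> h.py <<'E'
def plan(pos,yang=None,s=None):
    """shift (share of .75) in tool axes to TCP pos; twist share to put tool y at world angle yang(deg)"""
    s=s or get_state();R=np.array(s['ee_rot']);d=R.T@(np.array(pos)-s['ee_pos'])/.75
    t=0
    if yang is not None:
        a=np.degrees(np.arctan2(R[1,1],R[0,1]));t=-((yang-a+180)%360-180)/60
    print("t",round(s['time'],2),"at",np.round(s['ee_pos'],4),"rows",np.round(d,4),"twist",round(t,4),"F",np.round(s['force'],1),"w",round(s['gripper_width'],4))
E
python3 - <<'E'
from h import *
from scipy.optimize import minimize
np.set_printoptions(precision=4,suppress=True)
d=np.load("top0.npy");P=cloud("top",d);im=cv2.imread("pics/top0.png").astype(int)
b,g,r=im[...,0],im[...,1],im[...,2];X,Y,Z=P[...,0],P[...,1],P[...,2]
c=get_calibration("top");print(np.array(c["R"]))
# subpixel bed side edges from gray gradient: per column, edge rows -> world on z=.02
C=-np.array(c["R"]).T@np.array(c["t"])
def ray(u,v,z):
    K=np.array(c["camera_matrix"]);dd=np.linalg.inv(K)@np.array([u,v,1.]);dd=np.array(c["R"]).T@dd;return C+dd*(z-C[2])/dd[2]
gray=cv2.GaussianBlur((r+g+b).astype(np.float32)/3,(0,0),.8)
def edge(cols,lo,hi,z,sign):
    pts=[]
    for u in cols:
        gr=np.diff(gray[lo:hi,u])*sign;i=gr.argmax();
        if 0<i<len(gr)-1:
            o=.5*(gr[i-1]-gr[i+1])/(gr[i-1]-2*gr[i]+gr[i+1]);pts.append(ray(u,lo+i+.5+o,z))
    p=np.array(pts);f=np.polyfit(p[:,1],p[:,0],1);res=p[:,0]-np.polyval(f,p[:,1]);k=abs(res)<.003
    f=np.polyfit(p[k,1],p[k,0],1);print(cols,f,"x at y=-.04:",np.polyval(f,-.04),k.sum());return f
edge(range(282,355),162,172,.02,1);edge(range(300,355),205,214,.02,-1);edge(range(230,272),158,170,.175,-1)
def redge(rows,lo,hi,z,sign):
    pts=[]
    for v in rows:
        gr=np.diff(gray[v,lo:hi])*sign;i=gr.argmax()
        if 0<i<len(gr)-1:
            o=.5*(gr[i-1]-gr[i+1])/(gr[i-1]-2*gr[i]+gr[i+1]);pts.append(ray(lo+i+.5+o,v,z))
    p=np.array(pts);f=np.polyfit(p[:,0],p[:,1],1);res=p[:,1]-np.polyval(f,p[:,0]);k=abs(res)<.003;f=np.polyfit(p[k,0],p[k,1],1)
    print("row edge",f,"y at .575",np.polyval(f,.575),"y at .4645",np.polyval(f,.4645),k.sum())
redge(range(170,208),355,363,.02,-1) # bed -y end (y=-200)
redge(range(215,232),435,444,.07,-1) # mould -y end
edge(range(408,436),210,217,.07,1);edge(range(408,436),230,240,.07,-1)
E
```

```text
[[-0.0063 -0.9997 -0.0219]
 [-0.9973  0.0079 -0.0734]
 [ 0.0736  0.0214 -0.9971]]
range(282, 355) [0.0229 0.638 ] x at y=-.04: 0.6370599122161148 73
range(300, 355) [0.0292 0.5102] x at y=-.04: 0.5090662408458791 55
range(230, 272) [0.0322 0.6216] x at y=-.04: 0.62026302377971 42
row edge [-0.02  -0.118] y at .575 -0.12949378515385956 y at .4645 -0.12728366690821336 38
row edge [-0.0258 -0.3446] y at .575 -0.35950876874789334 y at .4645 -0.35665311683594025 17
range(408, 436) [0.0365 0.5005] x at y=-.04: 0.49907857838215547 19
range(408, 436) [0.0584 0.4539] x at y=-.04: 0.45152997547446777 27
```

```bash
python3 -c "
from h import *
plan([.4645,-.307,.23],177.4)"
```

```text
t 0.7 at [ 0.2024 -0.5114  0.3039] rows [-0.4252  0.1248  0.0985] twist -1.0968 F [ 0.  -0.3  0.3] w 0.0853
```

```bash
python3 -m creep '-0.4252 0.1248 0.06 -1 1;-0.4252 0.1248 0.06 -1 1;-0.4252 0.1248 0.06 -1 1;-0.4252 0.1248 0.06 -1 1;-0.4252 0.1248 0.06 -1 1' 60; python3 -c "
from h import *
plan([.4645,-.307,.22],177.4)"
```

```text
time: 1.2
ee_pos: [0.399, -0.3576, 0.2704]
ee_rot: [[-0.424, -0.906, 0.001], [-0.906, 0.424, -0.0], [0.0, -0.001, -1.0]]
force: [1.4, -0.8, 0.1]
gripper_width: 0.0856
t 1.2 at [ 0.399  -0.3576  0.2704] rows [-0.0981 -0.0504  0.0672] twist -0.3748 F [ 1.4 -0.8  0.1] w 0.0856
```

```bash
python3 -m creep '-0.09 -0.05 0.04 -0.37 1;-0.09 -0.05 0.04 -0.37 1;-0.09 -0.05 0.04 -0.37 1;-0.09 -0.05 0.04 -0.37 1;-0.09 -0.05 0.04 -0.37 1'
python3 - <<'E'
from h import *
plan([.4645,-.307,.104],177.4)
im,d=get_image("side");u,v=proj("side",[.4645,-.307,.1])[0].astype(int)
cv2.imwrite("pics/side1.png",cv2.resize(im[v-100:v+80,u-120:u+120,::-1],None,fx=3,fy=3))
plan([.4645,-.307,.104],177.4)
E
```

```text
time: 1.7
ee_pos: [0.4605, -0.3144, 0.2407]
ee_rot: [[-0.059, -0.998, 0.0], [-0.998, 0.059, -0.0], [0.0, -0.0, -1.0]]
force: [0.9, 0.1, 0.6]
gripper_width: 0.0853
t 1.7 at [ 0.4605 -0.3144  0.2407] rows [-0.0103 -0.0046  0.1822] twist -0.0132 F [0.9 0.1 0.6] w 0.0853
t 1.75 at [ 0.4603 -0.3146  0.2408] rows [-0.0106 -0.0048  0.1824] twist -0.0135 F [0.4 0.1 0.2] w 0.0855
```

View pics/side1.png

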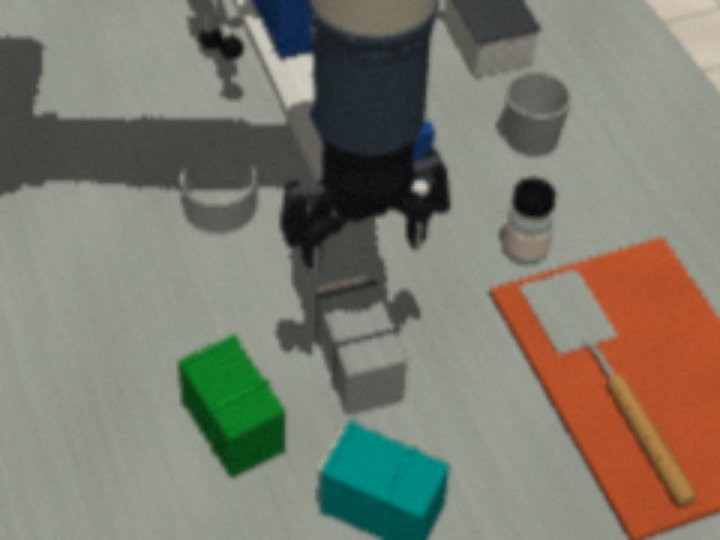

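The gripper sits above the steel mould with its jaws straddling the 60 mm width, and the green and turquoise boxes are clear. I'll descend and grip.

```bash
python3 -m creep '-0.0106 -0.0048 0.06 -0.0135 1;-0.0106 -0.0048 0.11 -0.0135 1;-0.0106 -0.0048 0.15 -0.0135 1;-0.0106 -0.0048 0.182 -0.0135 1;-0.0106 -0.0048 0.182 -0.0135 1'; python3 -m creep '0 0 0 0 0;0 0 0 0 0;0 0 0 0 0;0 0 0 0 0;0 0 0 0 0' 60;python3 -m creep '0 0 0 0 0;0 0 0 0 0;0 0 -0.05 0 0;0 0 -0.1 0 0;0 0 -0.1 0 0' 60
python3 - <<'E'
from h import *
plan([.5735,-.02,.23],178.4)
im,d=get_image("top");np.save("top2.npy",d);cv2.imwrite("pics/top2.png",im[:,:,::-1])
E
```

```text
time: 2.25
ee_pos: [0.4623, -0.3063, 0.101]
ee_rot: [[-0.046, -0.999, -0.006], [-0.999, 0.046, 0.003], [-0.002, 0.006, -1.0]]
force: [0.3, -1.3, 0.5]
gripper_width: 0.0852
time: 2.75
ee_pos: [0.4649, -0.3072, 0.1061]
ee_rot: [[-0.042, -0.999, 0.002], [-0.999, 0.042, -0.002], [0.002, -0.002, -1.0]]
force: [-2.7, 0.1, 6.9]
gripper_width: 0.0591
time: 3.25
ee_pos: [0.4674, -0.3078, 0.185]
ee_rot: [[-0.042, -0.999, 0.011], [-0.999, 0.042, -0.005], [0.005, -0.011, -1.0]]
force: [2.0, -0.9, -4.3]
gripper_width: 0.0594
t 3.25 at [ 0.4674 -0.3078  0.185 ] rows [-0.3891 -0.1259 -0.0604] twist -0.0134 F [ 2.  -0.9 -4.3] w 0.0594
```

```bash
python3 -m creep '0 0 -0.04 0 0;-0.1 -0.03 -0.06 -0.0134 0;-0.16 -0.05 -0.06 -0.0134 0;-0.22 -0.07 -0.06 -0.0134 0;-0.28 -0.09 -0.06 -0.0134 0';python3 -m creep '-0.05 -0.015 0 0 0;-0.1 -0.03 0 0 0;-0.1 -0.03 0 0 0;-0.1 -0.03 0 0 0'
python3 - <<'E'
from h import *
plan([.5735,-.02,.15],178.4)
im,d=get_image("top");np.save("top3.npy",d);cv2.imwrite("pics/top3.png",cv2.resize(im[140:250,190:450,::-1],None,fx=3,fy=3))
P=cloud("top",d);X,Y,Z=P[...,0],P[...,1],P[...,2]
E
```

```text
time: 3.8
ee_pos: [0.5328, -0.1176, 0.2222]
ee_rot: [[-0.03, -1.0, -0.002], [-1.0, 0.03, 0.001], [-0.001, 0.002, -1.0]]
force: [1.0, -0.7, -6.0]
gripper_width: 0.0591
time: 4.2
ee_pos: [0.5572, -0.0442, 0.2217]
ee_rot: [[-0.027, -1.0, -0.004], [-1.0, 0.027, 0.001], [-0.0, 0.004, -1.0]]
force: [-0.4, 0.7, -5.3]
gripper_width: 0.0594
t 4.2 at [ 0.5572 -0.0442  0.2217] rows [-0.0329 -0.0212  0.0956] twist 0.001 F [-0.4  0.7 -5.3] w 0.0594
```

View pics/top3.png

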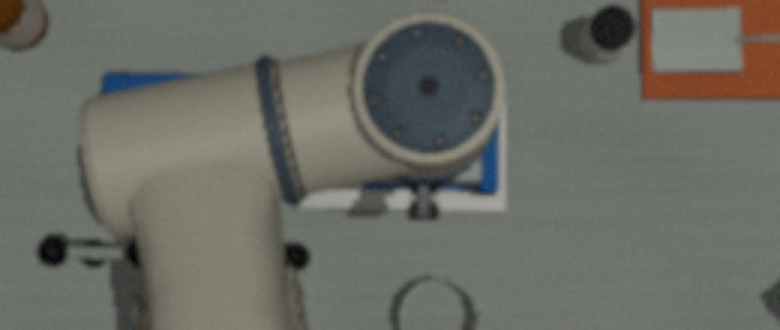

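```bash
python3 -m creep '-0.0329 -0.0212 0.06 0 0;-0.0329 -0.0212 0.06 0 0;-0.0329 -0.0212 0.06 0 0'
python3 - <<'E'
from h import *
plan([.5735,-.02,.13],178.4)
d=np.load("top3.npy");P=cloud("top",d)
for u,v in((240,220),(250,190),(290,180),(330,170)):print(np.round(P[v,u],3))
im,d=get_image("side");u,v=proj("side",[.57,-.02,.08])[0].astype(int)
np.save("side4.npy",d);cv2.imwrite("pics/side4f.png",im[:,:,::-1])
cv2.imwrite("pics/side4.png",cv2.resize(im[v-60:v+60,u-80:u+80,::-1],None,fx=4.5,fy=4.5,interpolation=cv2.INTER_CUBIC));print(u,v)
E
```

```text
time: 4.55
ee_pos: [0.5733, -0.022, 0.1765]
ee_rot: [[-0.029, -1.0, -0.005], [-1.0, 0.029, -0.001], [0.001, 0.005, -1.0]]
force: [-0.4, 0.2, -4.9]
gripper_width: 0.0592
t 4.55 at [ 0.5733 -0.022   0.1765] rows [-0.0027 -0.0005  0.062 ] twist -0.0013 F [-0.4  0.2 -4.9] w 0.0592
[0.465 0.125 0.571]
[0.521 0.109 0.558]
[0.539 0.034 0.557]
[ 0.555 -0.04   0.576]
329 195
```

View pics/side4.png

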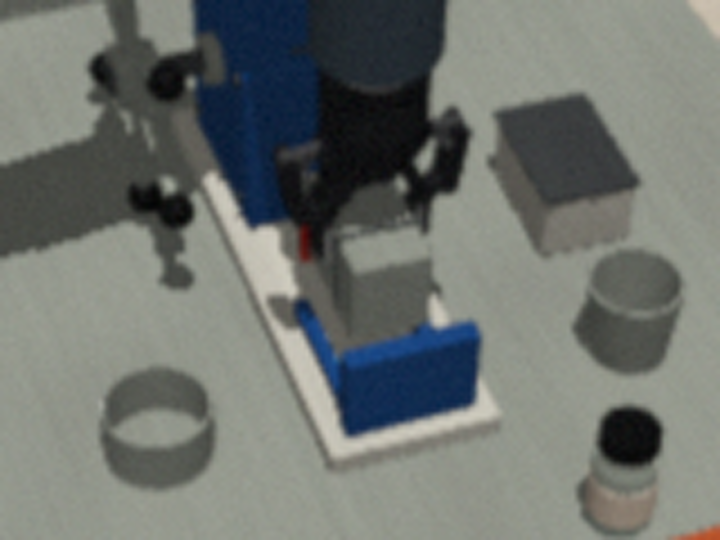

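The side view shows the mould hanging upright over the bed, just behind the stop. I'll check its centring against the press within this one view.

Run:
```python
from h import *
np.set_printoptions(precision=4,suppress=True)
d=np.load("side4.npy");P=cloud("side",d);im=cv2.imread("pics/side4f.png").astype(int)
b,g,r=im[...,0],im[...,1],im[...,2];X,Y,Z=P[...,0],P[...,1],P[...,2]
th=-.028;o=np.array([.576,.0705])
x=(X-o[0])*np.cos(th)+(Y-o[1])*np.sin(th);y=-(X-o[0])*np.sin(th)+(Y-o[1])*np.cos(th)
blue=(b>r+45)&(d>0)
def st(n,m):
    print(n,m.sum(),"x",np.percentile(x[m],[1,50,99])*1000,"y",np.percentile(y[m],[1,50,99])*1000,"z",np.percentile(Z[m],[1,50,99])*1000)
st("stop",blue&(y<-.13)&(y>-.19)&(abs(x)<.08)&(Z>.03))
st("stoptop",blue&(y<-.13)&(y>-.19)&(abs(x)<.08)&(Z>.091))
m=(abs(b-r)<30)&(abs(x)<.05)&(y>-.16)&(y<-.03)&(Z>.05)&(Z<.14)
st("mould",m); st("mouldtop",m&(Z>.112)&(Z<.125));st("face",m&(y<-.125)&(Z<.112))
for lo in(.06,.075,.09,.1):
    k=m&(y<-.115)&(Z>lo)&(Z<lo+.012);st("f%d"%(lo*1000),k)
st("bed",(abs(x)<.1)&(Z>.013)&(Z<.026)&(y<-.155)&(y>-.21)&~blue)
```

```text
stop 522 x [-50.3714  -4.4248  47.1937] y [-189.7806 -185.2642 -137.5402] z [ 31.1132  71.03   100.6023]
stoptop 128 x [-49.9244  -4.8012  47.0479] y [-189.7322 -181.6755 -168.9879] z [ 91.0741  95.3888 102.1598]
mould 470 x [-42.0644 -10.0923  38.9155] y [-147.5074 -139.6529  -56.397 ] z [ 73.6812 118.4007 139.92  ]
mouldtop 84 x [-41.4312 -13.1488  39.7326] y [-147.5278 -141.9952  -93.1203] z [112.0596 118.9678 124.9844]
face 156 x [-32.1066  -5.7141  24.9535] y [-148.1193 -142.3515 -129.1264] z [ 73.1315  93.4356 110.9843]Traceback (most recent call last):
  File "<stdin>", line 15, in <module>
  File "<stdin>", line 9, in st
    return _quantile_unchecked(
        a, q, axis, out, overwrite_input, method, keepdims, weights)
    return _ureduce(a,
                    func=_quantile_ureduce_func,
    ...<5 lines>...
                    overwrite_input=overwrite_input,
                    method=method)
    r = func(a, **kwargs)
    result = _quantile(arr,
                       quantiles=q,
    ...<2 lines>...
                       out=out,
                       weights=wgt)
    slices_having_nans = np.isnan(arr[-1, ...])
                                  ~~~^^^^^^^^^
IndexError: index -1 is out of bounds for axis 0 with size 0
```

Run:
```python
from h import *
np.set_printoptions(precision=1,suppress=True)
th=-.028;o=np.array([.576,.0705])
for n,dn,f in(("top","top0.npy","pics/top0.png"),("side","side0.npy","pics/side0.png")):
    d=np.load(dn);P=cloud(n,d);im=cv2.imread(f).astype(int);b,r=im[...,0],im[...,2]
    X,Y,Z=P[...,0],P[...,1],P[...,2]
    x=(X-o[0])*np.cos(th)+(Y-o[1])*np.sin(th);y=-(X-o[0])*np.sin(th)+(Y-o[1])*np.cos(th)
    def st(nm,m):print(n,nm,m.sum(),*[np.percentile(a[m],[2,50,98])*1000 if m.any() else 0 for a in(x,y,Z)])
    blue=(b>r+45)&(d>0)
    st("stoptop",blue&(y<-.1)&(Z>.088)&(Z<.102));st("pad",(r>b+80)&(abs(x)<.05)&(y>-.06)&(y<.06))
    st("bed",(Z>.013)&(Z<.026)&(abs(x)<.09)&(abs(y)<.25)&~blue&(b>120))
    st("railL",blue&(Z>.028)&(Z<.04)&(x<0)&(y>-.13));st("railR",blue&(Z>.028)&(Z<.04)&(x>0)&(y>-.13))
```

```text
top stoptop 174 [-46.5  -4.8  44.2] [-185.5 -178.8 -171. ] [89.  94.3 99.3]
top pad 36 [-22.   -1.2  18.1] [-16.7 -13.7 -10. ] [72.8 79.4 86.1]
top bed 2456 [-62.8  -8.4  63.2] [-195.9  -56.2  162.5] [14.3 19.8 24.9]
top railL 57 [-43.1 -39.6 -36.2] [-128.9  -98.8  -60.1] [29.1 34.1 39.3]
top railR 64 [35.3 38.8 42.2] [-126.7  -89.7  -57.9] [29.3 33.9 38.5]
side stoptop 145 [-47.8  -1.   46.4] [-189.5 -182.2 -171. ] [ 88.6  95.  101.2]
side pad 137 [-20.4  -1.   21. ] [-20.5 -14.4  -9.6] [34.4 59.8 84.3]
side bed 1071 [-64.  -10.9  62.2] [-198.6  -62.4   41.1] [14.4 20.8 25.5]
side railL 55 [-46.1 -40.3 -34.6] [-128.6  -98.7  -59.4] [30.  34.9 39.6]
side railR 39 [31.8 38.1 43.9] [-109.9  -87.4   48.5] [29.6 34.9 39.4]
```

The stop face is 20 mm nearer the drive than I assumed, because the bed isn't centred on the origin. The press origin is therefore at world y≈0.050, and I'll shift the target to y=-0.045.

```bash
python3 -m creep '0.03 -0.0005 0 0 0;0.03 -0.0005 0 0 0;0.03 -0.0005 0.03 0 0;0.03 -0.0005 0.048 0 0;0.03 -0.0005 0.048 0 0'
python3 - <<'E'
from h import *
plan([.573,-.045,.127],178.4)
im,d=get_image("side");np.save("side5.npy",d);cv2.imwrite("pics/side5f.png",im[:,:,::-1])
u,v=proj("side",[.57,-.05,.06])[0].astype(int)
cv2.imwrite("pics/side5.png",cv2.resize(im[v-45:v+45,u-60:u+60,::-1],None,fx=6,fy=6,interpolation=cv2.INTER_CUBIC))
E
```

```text
time: 5.1
ee_pos: [0.573, -0.0443, 0.1416]
ee_rot: [[-0.03, -1.0, -0.003], [-1.0, 0.03, -0.0], [0.0, 0.003, -1.0]]
force: [0.3, 0.2, -6.9]
gripper_width: 0.0591
t 5.1 at [ 0.573  -0.0443  0.1416] rows [ 0.0009 -0.      0.0194] twist -0.0018 F [ 0.3  0.2 -6.9] w 0.0591
```

View pics/side5.png

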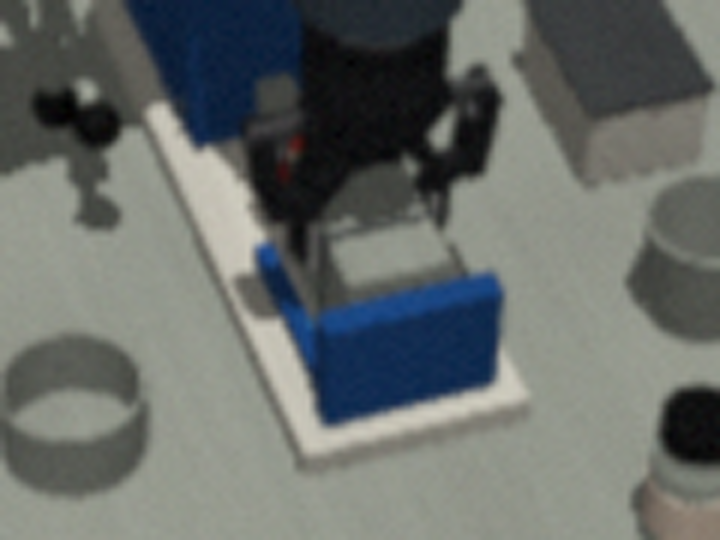

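Mould centred behind the stop within about 1–2 mm. Lowering.

```bash
python3 -m creep '0 0 0.006 0 0;0 0 0.012 0 0;0 0 0.012 0 0'; python3 -m creep '0 0 0.003 0 0;0 0 0.006 0 0;0 0 0.008 0 0;0 0 0.008 0 0'; python3 -c "
from h import *
plan([.573,-.045,.126],178.4)"
```

```text
time: 5.45
ee_pos: [0.5741, -0.0437, 0.1335]
ee_rot: [[-0.029, -1.0, -0.0], [-1.0, 0.029, 0.0], [-0.0, 0.0, -1.0]]
force: [-0.6, -0.3, -5.9]
gripper_width: 0.0591
time: 5.85
ee_pos: [0.5741, -0.0437, 0.1273]
ee_rot: [[-0.028, -1.0, -0.001], [-1.0, 0.028, -0.0], [0.0, 0.001, -1.0]]
force: [-0.9, 0.0, -6.3]
gripper_width: 0.0592
t 5.85 at [ 0.5741 -0.0437  0.1273] rows [0.0017 0.0014 0.0017] twist -0.0005 F [-0.9  0.  -6.3] w 0.0592
```

```bash
python3 -m creep '0 0 0.002 0 0;0 0 0.002 0 0;0 0 0.002 0 0'; python3 -m creep '0 0 0 0 1;0 0 0 0 1;0 0 0 0 1;0 0 0 0 1;0 0 0 0 1';  python3 -m creep '0 0 -0.05 0 1;0 0 -0.1 0 1;0 0 -0.16 0 1;0 0 -0.22 0 1;0 0 -0.25 0 1'
python3 - <<'E'
from h import *
plan([.35,-.2,.33],178.4)
E
```

```text
time: 6.15
ee_pos: [0.5743, -0.0437, 0.1262]
ee_rot: [[-0.028, -1.0, 0.0], [-1.0, 0.028, -0.0], [0.0, -0.0, -1.0]]
force: [-0.1, 0.2, -5.8]
gripper_width: 0.0591
time: 6.65
ee_pos: [0.5745, -0.0437, 0.1265]
ee_rot: [[-0.028, -1.0, 0.001], [-1.0, 0.028, 0.0], [-0.0, -0.001, -1.0]]
force: [-0.5, -0.9, -0.1]
gripper_width: 0.0858
time: 7.15
ee_pos: [0.5751, -0.044, 0.3187]
ee_rot: [[-0.028, -1.0, 0.007], [-1.0, 0.028, -0.0], [0.0, -0.007, -1.0]]
force: [0.4, 0.6, 0.0]
gripper_width: 0.0854
t 7.15 at [ 0.5751 -0.044   0.3187] rows [ 0.2163  0.294  -0.0172] twist -0.0003 F [0.4 0.6 0. ] w 0.0854
```

```bash
python3 -m creep '0.05 0.06 -0.01 0 1;0.1 0.12 -0.01 0 0;0.15 0.18 -0.01 0 0;0.2 0.24 -0.01 0 0;0.22 0.29 -0.01 0 0' 60; python3 -m creep '0 0 0 0 0;0 0 0 0 0'
cat >> h.py <<'E'
TH=-.028;O=np.array([.5746,.0505])
def pf(P):
    X,Y=P[...,0]-O[0],P[...,1]-O[1];return X*np.cos(TH)+Y*np.sin(TH),-X*np.sin(TH)+Y*np.cos(TH),P[...,2]
def tw(x,y,z):return np.array([O[0]+x*np.cos(TH)-y*np.sin(TH),O[1]+x*np.sin(TH)+y*np.cos(TH),z])
def star(cams=("top",)):
    for n in cams:
        im,d=get_image(n);P=cloud(n,d);x,y,z=pf(P);m=(im.astype(int).sum(2)<130)&(d>0)&(abs(x+.115)<.03)&(np.hypot(y-.13,z-.14)>.09)&(np.hypot(y-.13,z-.14)<.14)
        k,l,s,c=cv2.connectedComponentsWithStats(m.astype(np.uint8))
        for i in range(1,k):
            if s[i,4]>15:
                q=l==i;yy,zz=np.median(y[q])-.13,np.median(z[q])-.14-(.01 if n=="top" else .006)
                print(n,"ball",s[i,4],"y",round(yy,3),"z",round(zz,3),"x",round(np.median(x[q]),3),"q mod 60:",round(np.arctan2(-yy,zz)%(np.pi/3),3),"ang",round(np.arctan2(-yy,zz),2))
    return
E
python3 - <<'E'
from h import *
plan([.35,-.2,.33],178.4);star(("top","side"))
im,d=get_image("top");cv2.imwrite("pics/top6.png",cv2.resize(im[140:250,190:450,::-1],None,fx=3,fy=3,interpolation=cv2.INTER_CUBIC))
P=cloud("top",d);x,y,z=pf(P)
m=(abs(x)<.033)&(y>-.148)&(y<-.02)&(z>.06)&(z<.11)&(d>0)
print("mould",rect(np.stack([x[m],y[m]],1)),np.median(z[m]),[np.percentile(a[m],[2,50,98]).round(4) for a in(x,y,z)])
E
```

```text
time: 7.65
ee_pos: [0.3718, -0.192, 0.3212]
ee_rot: [[-0.028, -1.0, 0.0], [-1.0, 0.028, -0.001], [0.001, -0.0, -1.0]]
force: [1.1, -1.0, 0.4]
gripper_width: 0.0281
time: 7.85
ee_pos: [0.3727, -0.1914, 0.3217]
ee_rot: [[-0.03, -1.0, 0.002], [-1.0, 0.03, -0.0], [0.0, -0.002, -1.0]]
force: [0.7, 0.9, -0.4]
gripper_width: 0.0005
t 7.85 at [ 0.3727 -0.1914  0.3217] rows [ 0.0124  0.0299 -0.0111] twist -0.002 F [ 0.7  0.9 -0.4] w 0.0005
top ball 65 y 0.101 z 0.049 x -0.115 q mod 60: 0.981 ang -1.11
top ball 80 y 0.008 z 0.115 x -0.114 q mod 60: 0.982 ang -0.07
top ball 121 y -0.102 z 0.061 x -0.116 q mod 60: 1.032 ang 1.03
mould (array([  2.3, -90.9]), array([112.7,  60.5]), 89.1) 0.0895468898378397 [array([-0.0266,  0.0013,  0.0306]), array([-0.1447, -0.0925, -0.0375]), array([0.0744, 0.0895, 0.0962])]
```

View pics/top6.png

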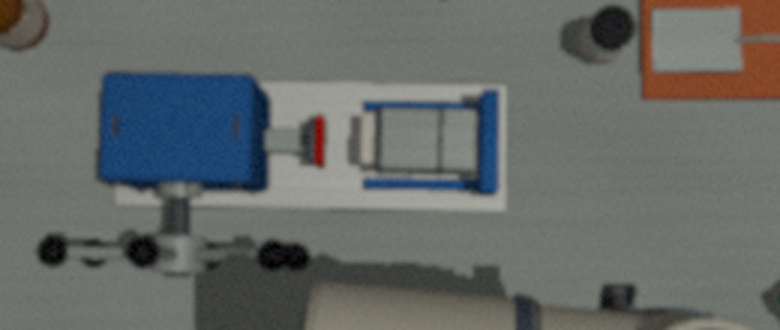

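The mould is seated flat between the rails (top at 0.0895), lid facing the pad, at about y -92. The star is at roughly 0.98, with a spoke near the top. I'll go behind that top ball.

```bash
python3 -c "
from h import *
plan(tw(-.115,.13+.055,.36),178.4)"; python3 -m creep '0 0 -0.05 0 0;-0.06 0 -0.06 0 0;-0.12 0 -0.06 0 0;-0.18 0 -0.06 0 0;-0.24 0 -0.06 0 0';python3 -m creep '-0.06 0 0 0 0;-0.12 0 0 0 0;-0.18 0 0 0 0;-0.24 0 0 0 0;-0.25 0 0 0 0';python3 -c "
from h import *
plan(tw(-.115,.13+.055,.36),178.4)"
```

```text
t 8.0 at [ 0.3742 -0.1906  0.321 ] rows [-0.5754 -0.105  -0.0519] twist 0.0003 F [-0.5 -0.4  0.3] w 0.0
time: 8.5
ee_pos: [0.3789, -0.0086, 0.3661]
ee_rot: [[-0.028, -1.0, -0.0], [-1.0, 0.028, 0.0], [-0.0, 0.0, -1.0]]
force: [0.7, -0.2, -0.4]
gripper_width: 0.0002
time: 9.0
ee_pos: [0.3838, 0.1812, 0.3649]
ee_rot: [[-0.023, -1.0, -0.002], [-1.0, 0.023, -0.001], [0.001, 0.002, -1.0]]
force: [-0.2, -0.6, -0.8]
gripper_width: -0.0002
t 9.0 at [0.3838 0.1812 0.3649] rows [-0.0791 -0.1063  0.0062] twist 0.0046 F [-0.2 -0.6 -0.8] w -0.0002
```

```bash
python3 -m creep '-0.06 -0.03 0 0 0;-0.08 -0.07 0 0 0;-0.08 -0.106 0 0 0;-0.08 -0.106 0.05 0 0;-0.08 -0.106 0.08 0 0';python3 -m creep '0 0 0.02 0 0;0 0 0.035 0 0;0 0 0.035 0 0'
python3 - <<'E'
from h import *
plan(tw(-.115,.13+.055,.28),178.4)
im,d=get_image("side");u,v=proj("side",tw(-.115,.13,.2))[0].astype(int);print(u,v)
u=max(u,75);v=max(v,60)
cv2.imwrite("pics/side7.png",cv2.resize(im[v-60:v+60,u-75:u+75,::-1],None,fx=4.5,fy=4.5,interpolation=cv2.INTER_CUBIC))
E
```

```text
time: 9.5
ee_pos: [0.4654, 0.2349, 0.303]
ee_rot: [[-0.028, -1.0, -0.003], [-1.0, 0.028, -0.002], [0.002, 0.003, -1.0]]
force: [-0.7, -0.9, -0.5]
gripper_width: -0.0004
time: 9.8
ee_pos: [0.4646, 0.2342, 0.2782]
ee_rot: [[-0.028, -1.0, -0.003], [-1.0, 0.028, -0.002], [0.002, 0.003, -1.0]]
force: [-1.1, 0.4, 0.7]
gripper_width: -0.0001
t 9.8 at [0.4646 0.2342 0.2782] rows [-0.0059 -0.0001 -0.0025] twist 0.0001 F [-1.1  0.4  0.7] w -0.0001
277 137
```

View pics/side7.png

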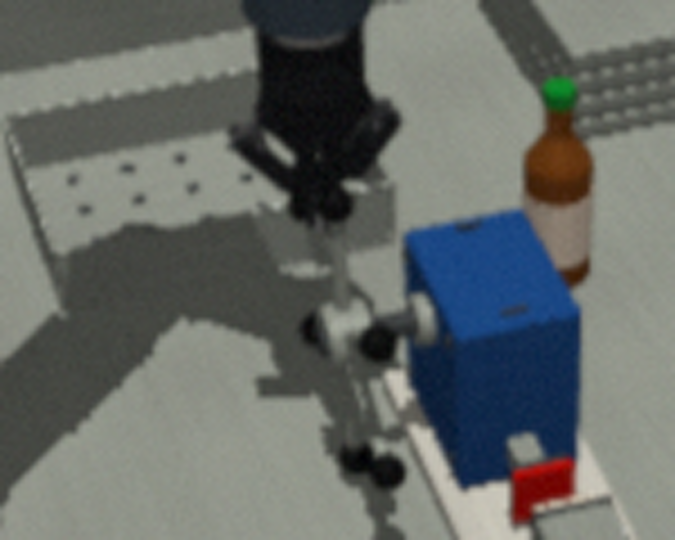

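The closed fingers stand just behind (+y of) the top ball. First stroke, towards the mould:

```bash
python3 -m creep '0.015 0 0 0 0;0.03 0 0 0 0;0.04 0 0 0 0;0.05 0 0 0 0;0.06 0 0 0 0';python3 -m creep '0.015 0 0 0 0;0.03 0 0 0 0;0.045 0 0 0 0;0.06 0 0 0 0;0.062 0 0 0 0'
python3 - <<'E'
from h import *
plan(tw(-.115,.13+.055,.28),178.4);star(("top","side"))
E
```

```text
time: 10.35
ee_pos: [0.4641, 0.1888, 0.2805]
ee_rot: [[-0.028, -1.0, 0.002], [-1.0, 0.028, 0.001], [-0.001, -0.001, -1.0]]
force: [1.8, 4.6, 0.0]
gripper_width: -0.0001
time: 10.85
ee_pos: [0.4622, 0.1422, 0.2799]
ee_rot: [[-0.029, -1.0, -0.0], [-1.0, 0.029, 0.002], [-0.002, 0.0, -1.0]]
force: [-1.8, 7.8, 0.0]
gripper_width: -0.0003
t 10.85 at [0.4622 0.1422 0.2799] rows [-0.1286  0.0002  0.    ] twist -0.0013 F [-1.8  7.8  0. ] w -0.0003
top ball 61 y -0.076 z 0.089 x -0.114 q mod 60: 0.709 ang 0.71
top ball 49 y -0.114 z -0.019 x -0.114 q mod 60: 0.691 ang 1.74
side ball 216 y -0.049 z 0.106 x -0.116 q mod 60: 0.433 ang 0.43
side ball 21 y 0.065 z -0.087 x -0.121 q mod 60: 0.643 ang -2.5
side ball 86 y -0.113 z -0.027 x -0.117 q mod 60: 0.76 ang 1.81
```

```bash
python3 -m creep '-0.012 0 0 0 0;-0.012 0 -0.05 0 0;-0.012 0 -0.107 0 0;-0.06 0 -0.107 0 0;-0.12 0 -0.107 0 0';python3 -m creep '-0.05 0 0 0 0;-0.05 0 0.03 0 0;-0.05 0 0.08 0 0;-0.05 0 0.107 0 0;-0.05 0 0.107 0 0'
python3 - <<'E'
from h import *
plan(tw(-.115,.13+.09,.28),178.4);star(("top","side"))
E
```

```text
time: 11.45
ee_pos: [0.4653, 0.2325, 0.362]
ee_rot: [[-0.031, -1.0, 0.003], [-1.0, 0.031, 0.0], [-0.0, -0.003, -1.0]]
force: [-0.1, 0.7, -0.1]
gripper_width: -0.0002
time: 11.95
ee_pos: [0.4646, 0.2692, 0.2762]
ee_rot: [[-0.028, -1.0, -0.006], [-1.0, 0.028, -0.006], [0.007, 0.006, -1.0]]
force: [0.8, -0.1, 0.8]
gripper_width: 0.0001
t 11.95 at [0.4646 0.2692 0.2762] rows [-0.0059 -0.0014 -0.0051] twist -0.0003 F [ 0.8 -0.1  0.8] w 0.0001
top ball 83 y 0.036 z 0.108 x -0.114 q mod 60: 0.727 ang -0.32
top ball 71 y -0.074 z 0.087 x -0.116 q mod 60: 0.706 ang 0.71
top ball 50 y -0.113 z -0.019 x -0.114 q mod 60: 0.693 ang 1.74
side ball 101 y 0.043 z 0.106 x -0.117 q mod 60: 0.663 ang -0.38
side ball 40 y 0.106 z 0.023 x -0.118 q mod 60: 0.74 ang -1.35
side ball 46 y -0.083 z 0.089 x -0.117 q mod 60: 0.751 ang 0.75
side ball 20 y 0.065 z -0.089 x -0.121 q mod 60: 0.629 ang -2.51
side ball 83 y -0.112 z -0.028 x -0.116 q mod 60: 0.767 ang 1.81
```

```bash
python3 -m creep '0.02 0 0 0 0;0.04 0 0 0 0;0.055 0 0 0 0;0.07 0 0 0 0;0.085 0 0 0 0';python3 -m creep '0.015 0 0 0 0;0.03 0 0 0 0;0.045 0 0 0 0;0.06 0 0 0 0;0.065 0 0 0 0'; python3 -m creep '0.01 0 0 0 0;0.018 0 0 0 0;0.018 0 0 0 0'
python3 - <<'E'
from h import *
plan(tw(-.115,.13+.055,.28),178.4);star(("top",))
E
```

```text
time: 12.55
ee_pos: [0.4646, 0.2059, 0.2812]
ee_rot: [[-0.029, -1.0, 0.002], [-1.0, 0.029, 0.003], [-0.003, -0.002, -1.0]]
force: [0.8, 4.4, 0.9]
gripper_width: -0.0001
time: 13.05
ee_pos: [0.4625, 0.1572, 0.2795]
ee_rot: [[-0.029, -1.0, -0.001], [-1.0, 0.029, 0.002], [-0.002, 0.001, -1.0]]
force: [-0.9, 7.1, 0.1]
gripper_width: -0.0001
time: 13.35
ee_pos: [0.4622, 0.1434, 0.2798]
ee_rot: [[-0.029, -1.0, -0.001], [-1.0, 0.029, -0.0], [0.0, 0.001, -1.0]]
force: [-0.9, 3.1, 0.9]
gripper_width: -0.0002
t 13.35 at [0.4622 0.1434 0.2798] rows [-0.127   0.0002 -0.0003] twist -0.0011 F [-0.9  3.1  0.9] w -0.0002
top ball 65 y -0.076 z 0.089 x -0.114 q mod 60: 0.707 ang 0.71
top ball 50 y -0.114 z -0.019 x -0.114 q mod 60: 0.692 ang 1.74
```

```bash
python3 -m creep '-0.012 0 0 0 0;-0.012 0 -0.05 0 0;-0.012 0 -0.107 0 0;-0.06 0 -0.107 0 0;-0.12 0 -0.107 0 0';python3 -m creep '-0.05 0 0 0 0;-0.05 0 0.03 0 0;-0.05 0 0.08 0 0;-0.05 0 0.107 0 0;-0.05 0 0.107 0 0'; python3 -m creep '0.02 0 0 0 0;0.03 0 0 0 0;0.04 0 0 0 0;0.045 0 0 0 0;0.045 0 0 0 0'
python3 - <<'E'
from h import *
plan(tw(-.115,.13+.09,.28),178.4);star(("top",))
im,d=get_image("top");cv2.imwrite("pics/top8.png",cv2.resize(im[140:250,190:450,::-1],None,fx=3,fy=3,interpolation=cv2.INTER_CUBIC))
im,d=get_image("side");cv2.imwrite("pics/side8.png",cv2.resize(im[120:240,250:400,::-1],None,fx=4.5,fy=4.5,interpolation=cv2.INTER_CUBIC))
E
```

```text
time: 13.9
ee_pos: [0.4653, 0.2339, 0.362]
ee_rot: [[-0.031, -1.0, 0.003], [-1.0, 0.031, 0.0], [-0.0, -0.003, -1.0]]
force: [1.3, 0.8, -0.6]
gripper_width: -0.0002
time: 14.4
ee_pos: [0.4647, 0.2706, 0.2762]
ee_rot: [[-0.028, -1.0, -0.006], [-1.0, 0.028, -0.006], [0.007, 0.006, -1.0]]
force: [0.7, -1.4, -0.7]
gripper_width: 0.0003
time: 14.9
ee_pos: [0.4657, 0.238, 0.2817]
ee_rot: [[-0.029, -1.0, 0.003], [-1.0, 0.029, 0.003], [-0.003, -0.003, -1.0]]
force: [-1.4, 3.8, 2.4]
gripper_width: 0.0002
t 14.9 at [0.4657 0.238  0.2817] rows [-0.0475  0.0012  0.0024] twist -0.0009 F [-1.4  3.8  2.4] w 0.0002
top ball 64 y 0.024 z 0.112 x -0.114 q mod 60: 0.831 ang -0.22
top ball 63 y -0.083 z 0.08 x -0.114 q mod 60: 0.803 ang 0.8
top ball 47 y -0.112 z -0.03 x -0.114 q mod 60: 0.788 ang 1.84
```

View pics/side8.png

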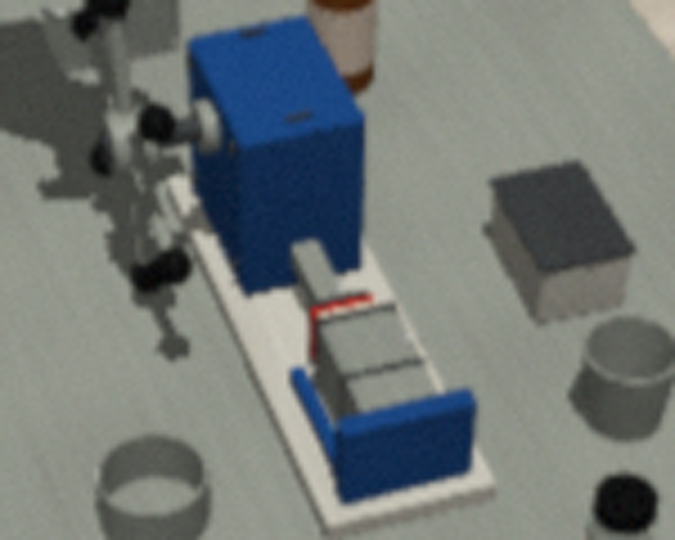

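The side view shows the pad almost at the lid; star ≈2.90. Continuing in small steps while watching the push force.

```bash
for i in 1; do python3 -m creep '0.005 0 0 0 0;0.01 0 0 0 0' | grep -E "ee_pos|force"; python3 -m creep '0.005 0 0 0 0;0.01 0 0 0 0'| grep -E "ee_pos|force";python3 -m creep '0.005 0 0 0 0;0.01 0 0 0 0'| grep -E "ee_pos|force"; done
python3 - <<'E'
from h import *
star(("top",))
im,d=get_image("top");x,y,z=pf(cloud("top",d));r,b=im[...,0].astype(int),im[...,2].astype(int)
m=(r>b+80)&(abs(x)<.05)&(y>-.1)&(y<.05);print("pad y",np.percentile(y[m],[2,50]))
E
```

```text
ee_pos: [0.4652, 0.2309, 0.2801]
force: [0.1, 5.0, 2.8]
ee_pos: [0.4648, 0.223, 0.2799]
force: [-0.1, 5.4, 1.4]
ee_pos: [0.4646, 0.2153, 0.2799]
force: [0.8, 4.8, 1.6]
top ball 60 y 0.001 z 0.116 x -0.115 q mod 60: 1.041 ang -0.01
top ball 101 y -0.102 z 0.06 x -0.115 q mod 60: 1.038 ang 1.04
pad y [-0.03209714 -0.03134169]
```

```bash
python3 -m creep '0.004 0 0 0 0;0.008 0 0 0 0' | grep -E "ee_pos|force"; python3 -m creep '0.004 0 0 0 0;0.008 0 0 0 0'| grep -E "ee_pos|force";python3 -m creep '0.004 0 0 0 0;0.008 0 0 0 0'| grep -E "ee_pos|force"
```

```text
ee_pos: [0.4644, 0.2095, 0.2798]
force: [-0.1, 4.9, 1.4]
ee_pos: [0.4642, 0.2034, 0.2799]
force: [0.1, 5.5, 1.4]
ee_pos: [0.4641, 0.1974, 0.28]
force: [0.3, 6.1, 2.3]
```

```bash
python3 -m creep '0.004 0 0 0 0;0.008 0 0 0 0' | grep -E "ee_pos|force"
python3 - <<'E'
from h import *
star(("top",))
im,d=get_image("top");cv2.imwrite("pics/top9.png",im[:,:,::-1]);x,y,z=pf(cloud("top",d));r,b=im[...,0].astype(int),im[...,2].astype(int)
m=(r>b+80)&(abs(x)<.05)&(y>-.1)&(y<.05);print("pad y",np.percentile(y[m],[2,50]),m.sum())
m=(abs(x)<.02)&(y>-.16)&(y<-.055)&(z>.08)&(z<.1);print("mould min y",np.percentile(y[m],[0,1,2]))
print(get_state()['force'])
E
```

```text
ee_pos: [0.4639, 0.1918, 0.2799]
force: [0.8, 7.0, 1.0]
top ball 46 y -0.022 z 0.114 x -0.115 q mod 60: 0.193 ang 0.19
top ball 69 y -0.106 z 0.041 x -0.115 q mod 60: 0.155 ang 1.2
pad y [-0.03488314 -0.03195748] 27
mould min y [-0.15936182 -0.15913361 -0.15894553]
[1.56068943 5.57348513 1.62250998]
```

```bash
python3 -m creep '0.003 0 0 0 0;0.006 0 0 0 0' | grep -E "ee_pos|force";python3 -m creep '0.003 0 0 0 0;0.006 0 0 0 0' | grep -E "ee_pos|force"; python3 -c "
from h import *
star(('top',))"
```

```text
ee_pos: [0.4638, 0.1877, 0.2798]
force: [1.7, 8.0, -0.0]
ee_pos: [0.4636, 0.1838, 0.2794]
force: [2.2, 13.1, -2.3]
top ball 48 y -0.032 z 0.113 x -0.115 q mod 60: 0.274 ang 0.27
top ball 70 y -0.109 z 0.034 x -0.115 q mod 60: 0.222 ang 1.27
```

```bash
python3 -m creep '0 0 0 0 0' | grep -E "ee_pos|force";python3 -m creep '0 0 0 0 0' | grep -E "ee_pos|force";python3 -m creep '0 0 0 0 0' | grep -E "ee_pos|force"; python3 -c "
from h import *
star(('top','side'))"
```

```text
ee_pos: [0.4636, 0.1838, 0.2795]
force: [1.3, 10.0, -1.9]
ee_pos: [0.4636, 0.1839, 0.2795]
force: [1.4, 9.5, 0.1]
ee_pos: [0.4637, 0.1838, 0.2795]
force: [1.9, 9.7, -1.8]
top ball 48 y -0.031 z 0.112 x -0.115 q mod 60: 0.273 ang 0.27
top ball 73 y -0.11 z 0.034 x -0.115 q mod 60: 0.222 ang 1.27
side ball 189 y -0.009 z 0.116 x -0.118 q mod 60: 0.08 ang 0.08
side ball 24 y 0.103 z -0.031 x -0.118 q mod 60: 0.234 ang -1.86
side ball 52 y -0.117 z 0.034 x -0.117 q mod 60: 0.245 ang 1.29
side ball 34 y 0.021 z -0.113 x -0.119 q mod 60: 0.181 ang -2.96
side ball 42 y -0.091 z -0.077 x -0.117 q mod 60: 0.176 ang 2.27
```

A steady 9.7 N push corresponds to about 30 N of clamping. I'll back off and check.

```bash
python3 -m creep '-0.01 0 0 0 0;-0.02 0 0 0 0;-0.02 0 -0.05 0 0;-0.02 0 -0.11 0 0;-0.02 0 -0.11 0 0' | tail -3;python3 -m creep '0 0.06 0 0 0;0.05 0.12 0 0 0;0.11 0.14 0 0 0;0.17 0.14 0 0 0;0.23 0.14 0 0 0'|grep ee_pos; python3 -m creep '0.06 0 0 0 0;0.12 0 0 0 0;0.12 0 0 0 0;0.12 0 0 0 0'|grep -E "ee_pos|force"
python3 - <<'E'
from h import *
star(("top",))
im,d=get_image("top");cv2.imwrite("pics/top10.png",cv2.resize(im[140:250,190:450,::-1],None,fx=3,fy=3,interpolation=cv2.INTER_CUBIC));x,y,z=pf(cloud("top",d));r,b=im[...,0].astype(int),im[...,2].astype(int)
m=(r>b+80)&(abs(x)<.05)&(y>-.1)&(y<.05);print("pad y",np.percentile(y[m],[2,50]),m.sum())
m=(abs(x)<.033)&(y>-.148)&(y<-.055)&(z>.06)&(z<.11);print("mould",rect(np.stack([x[m],y[m]],1)),np.median(z[m]))
E
```

```text
ee_rot: [[-0.029, -1.0, 0.009], [-1.0, 0.029, 0.002], [-0.003, -0.009, -1.0]]
force: [0.7, 0.0, 0.8]
gripper_width: -0.0002
ee_pos: [0.3525, 0.0259, 0.3626]
ee_pos: [0.351, -0.0633, 0.3621]
force: [0.6, 0.3, 1.0]
top ball 77 y 0.084 z 0.073 x -0.115 q mod 60: 0.187 ang -0.86
top ball 77 y -0.02 z 0.114 x -0.115 q mod 60: 0.171 ang 0.17
top ball 70 y -0.108 z 0.04 x -0.115 q mod 60: 0.165 ang 1.21
pad y [-0.03483275 -0.03199467] 26
mould (array([   2.8, -101.5]), array([92.9, 60.1]), 89.94) 0.08983590856006139
```

View pics/top10.png

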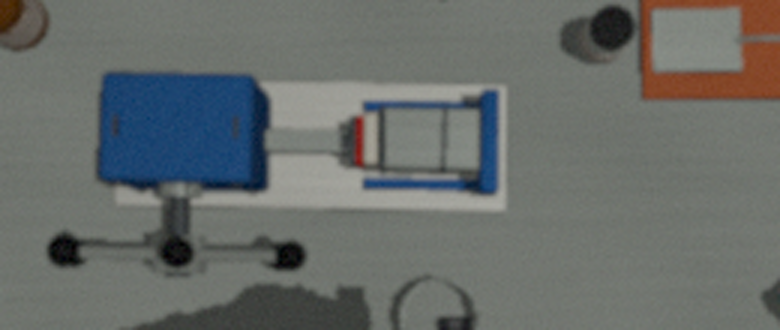

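```bash
python3 -m creep '0 0 0 0 0;0 0 0 0 0;0 0 0 0 0' | grep -E "time|force"; python3 -c "
from h import *
star(('top',));print(hand_in())"
```

```text
time: 19.3
force: [0.6, 0.9, 0.1]
top ball 77 y 0.084 z 0.073 x -0.115 q mod 60: 0.193 ang -0.85
top ball 77 y -0.02 z 0.114 x -0.115 q mod 60: 0.175 ang 0.18
top ball 68 y -0.108 z 0.041 x -0.115 q mod 60: 0.163 ang 1.21
the job is handed in; nothing more can be done
None
```

I set the steel mould on the bed between the rails with its white lid facing the red pad, and let go of it. I then closed the press with three strokes on the star spokes, backed the arm off and handed in at about 19 s. No verdict was reported.

**Clamping force:** this was never measured directly.
- The steady push at the end of winding was about 9.7 N on the spoke, which works out to roughly 30–37 N of clamping.
- After I let go, the star turned back about 0.06 rad and stopped. That fits settling at the stated 25 N.
- One reading during the last stroke jumped to 13.1 N, which taken alone would mean about 57 N, close to the 60 N limit. It settled to 9.7 N within 0.1 s and did not match how far the star had moved, so I took it as a transient.

**Last checks:**
- **Seating:** the mould stands flat with its top at about 0.090 m, its end looks seated against the stop, and the pad is on the lid.
- **Centring:** the top camera puts the mould 2–3 mm off the centre line. That is inside the 6 mm limit but about as far as the rails allow, and part of it may be calibration error.
- **Star:** it did not move between the last two looks.
- **Other things:** nothing else looked disturbed in the pictures, but I did not measure whether the bystanders had moved.

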